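# Walk a swage block round to the bench fence and dog it in

## Task

The heavy steel swage block stands askew on the bench, end-on to the aluminium fence. Push at its corners with the fingertips to walk it round until it is square to the fence, without letting it knock the fence or its end stop while still clearly askew, then push it home, with a long side flat on the fence and an end up against the stop. Then swing the steel dog round by pushing its upright pin until the dog lies along the free end of the block; do not pinch or lift anything, and leave the other tools where they are.

Things in the scene. Friction and masses are not known exactly. Their poses are not given: they have to be found in the camera images.
- swage_block: Swage block: dark steel, 90 mm (its x) by 120 mm (its y) by 26 mm high, five half-round grooves run along its x across the top. It stands on four small pads 1.5 mm high, 24 mm (x) and 33 mm (y) from its centre. About 1.8 kg (varies), about 8 to 15 N to slide. Too wide to grip. Origin at the centre of its underside; z up. Either long side may go to the fence.
- bench_fence: Fixed L of aluminium bars 10 mm thick, 26 mm high. Origin: inner corner of the L, on the bench top. The fence's face is the plane x = 0, from y = +12 to -112 mm, facing -x (roughly to the robot). The end stop's face is the plane y = 0, from x = 0 to -50 mm, facing -y. Feet 5 mm thick lie outside the L, to x = +40 mm (y = +12 to -150 mm) and to y = +34 mm.
- home (a point): Point on the bench where the centre of the block's underside lies when the block is home: 45 mm from the fence's face and 60 mm from the stop's. Axes as the fence's; home, the block's long sides lie along y.
- dog (a joint): Angle of the swing dog, rad: a flat steel bar 14 mm wide, reaching 63 mm from its pivot, 7 to 17 mm above the bench. Upright pivot at x = 16, y = -128.5 mm in the fence's frame. At 0 it points along the fence's -y (open); it grows clockwise from above to 1.6, its limit; at 1.571 it points along -x and lies 1.5 mm off a home block's end. Turns with 1 to 2 N at the pin, stays where left.
- dog_pin (a point): Middle of the upright pin near the dog's tip, 54 mm from the pivot: 10 mm diameter (with a 12 mm ball end), standing from 17 to 47 mm above the bench; this point is 30 mm above the bench.
- flux_jar: Bystander, loose: white jar with a blue lid, 53 mm wide, 58 mm tall, standing behind the fence. Origin at the centre of its underside.
- vial_a: Bystander, loose: small glass vial with a black cap, 15 mm across, 40 mm tall, standing behind the fence. Origin at the centre of its underside.
- bench_block: Bystander, loose: bright square steel block 64 x 64 x 22 mm, lying to the left of the end stop. Origin at the centre of its underside.
- pen_steel: Bystander, loose: silver and black pen, 120 mm long, 10 mm thick, lying to the left of the swage block. Origin at the centre of its underside.
- pliers_flat: Bystander, loose: red-handled pliers, 132 x 38 x 10 mm, lying to the right of the swage block. Origin at the centre of its underside.
- needle_file: Bystander, loose: needle file with a wooden handle, 155 mm long, lying to the right of the swage block. Origin at the centre of its underside.

How it is judged:
By the outcome, as a careful person would: the job done as asked, in the order asked, and still so for the second after the job is handed in, with the robot touching nothing.
It also fails if it takes over 67 s, if anything falls off the work surface, if the arm or the gripper's body presses on something with over 40 N, if the wrist force passes 120 N, or if a joint passes its speed limit or range.

## Robot

A 7-joint arm with a two-finger parallel gripper is mounted at the origin on a cart in front of the work surface, level with it; the furniture and walls round the work are solid. World frame = base frame: x ahead of the robot, y to its left, z up, the work surface at z = 0. Lengths are in mm, angles in rad, forces in N, time in s.
With the tool pointing down it reaches from about 400 to 875 mm from the base axis. Payload 19.3 kg.
Tool frame: the origin (TCP) lies on the centre line of the jaws, within the pads' length; the fingertips stand 14 mm ahead of it and the grasp point (between the pads) lies 5 mm behind it (r.finger_overhang is the z of the fingertips in the tool frame, in mm); z points along the fingers, y is the line along which they close (so a half turn about z gives the same grasp; the last joint's range is limited). The gripper opens to 85 mm and grips with 20 to 120 N. Pads are 22 mm wide; open, the fingers measure 114 mm over their backs; the gripper's body (76 mm by 85 mm) begins 54 mm behind the grasp point. The pads swing forward as they close: fully open they stand 13 mm farther back than shut.
Start: joints at [1.193, 0.521, -0.036, 1.599, 0.021, 1.021, -0.113], TCP at [189.324, -595.627, 245.291] pointing down, gripper open.
Joint ranges: [-2.91, 2.91], [-0.3, 2.13], [-1.5, 1.42], [0.17, 2.43], [-1.26, 4.41], [0.16, 1.93], [-2.52, 2.52]. Speed limits (rad/s): [1.89, 1.89, 2.39, 2.39, 3.01, 3.01, 3.01].

## Interface

Orientations are given as a 3x3 rotation matrix whose columns are the frame's x, y, z axes.
In Python, from cell import r gives the robot as it stands.
- The arm moves only by the tool carry_out, never from a script. Its argument "increments" is a list of rows, each a list of 3 entries, a list of its own where there are three numbers: the gripper's target within -1 to 1 (fully open at 1, half-way at 0, shut at -1), then the shift along the tool's x, y, z as a fraction of full scale, then the turn, a rotation vector about the tool's x, y, z as a fraction of full scale. In form: [[grip, [tx, ty, tz], [ax, ay, az]], ...]. A call has 1 to 20 rows; each row shifts and turns the commanded pose from where the row before left it, along the tool's axes as they then stand; what a row does not reach is not made up. Full scale, the value 1, is 3 cm for a shift and 0.1 rad for a turn. A row lasts 1/12 s, in which the tool goes at most 41.7 mm and 7.16 degrees, less where a joint would pass 70% of its speed; a pose out of reach is approached as far as the arm can. A call with a number of a shift or a turn outside -1 to 1 is refused whole. A call with a gripper value outside its range is refused whole. The fingers move at their own pace and stop on an object; "newtons" is the grip in N (left out, the last holds). Time passes only in rows, so rows that do not move let the fingers close. It gives the time, the measured TCP pose, the force, the opening and the grip force at its end, in the units of the state.
- r.sense(): the state, without advancing time (a new reading comes with each control period).
- r.capture(name): name is "side" or "top"; returns (picture, depth): 384x512x3 uint8, red, green, blue; 384x512 float32, mm along the optical axis (not along the pixel's ray), 0 where there is no reading.
- r.calibration(name): a dict with "fx", "fy", "cx", "cy" (pixels), "R" (3x3) and "t" (3): a world point X has camera coordinates R X + t. Camera axes: x right, y down, z forward; pixel columns grow to the right and rows downward; lengths in mm; the calibration is good to about 2 mm. A picture is of the moment at which its call begins. calibration takes no time and is no camera call.
- r.sign_off(): hands the job in; it is judged then, once.
Trained networks look in the newest picture that a camera, given by its name, has taken for a name from the list of things; names that differ only in an ending like _2 or _b are one class to them, and where a whole thing is asked for, a point or a joint stands for the part that bears it (a point fixed in the world has none). Each returns a list of dicts, best first, with "confidence" (0 to 1); they miss things now and then, are a little off and sometimes report something else, mostly with a low value. They report only what shows in the picture. A call takes as long as a camera call.
- r.boxes_of(camera, thing): "extent" ([left, top, width, height] in pixels, round what is visible of it).
- r.cut_out(camera, thing): "mask" (384x512 bool, what is visible of it) and "extent" ([left, top, width, height] in pixels, round what is visible of it).
The state is a dict: "time_s": time; "joint_positions": joint angles; "qd": joint speeds; "joint_torque": joint torques, N m; "ee_pos": TCP position; "tool_rot": TCP orientation; "contact_force": force on the tool from outside, world axes, zero at the start; "torque": the same for the moment, N m; "gripper_width": finger opening in mm; "grip_force": force on a finger pad.
Only numpy, scipy, OpenCV 4.12 (cv2) and the standard library are available. Lean on these libraries where they do the work, as an engineer would, in place of code of your own. Each camera call takes 0.05 s, during which the arm holds its last target. There are 200 camera calls.

## Working session

There is one attempt and no reset: what is moved stays moved. The work goes in short steps, Python scripts to look and compute and a tool call to move; the robot and the scene stay as the last step left them, time stands still between calls to the robot, and variables do not carry over. Pictures are saved under pics/ and viewed, at most 10 in all, crops included, and the job is handed in when it is done.

Besides the shell and the picture viewer there is one more tool, called after "Call:" as name(argument=value, ...), one argument or row to a line, values as JSON. carry_out: Moves the arm, as the interface text tells. Shift numbers are shares of 3 cm and turn numbers shares of 0.1 rad, none past 1 either way. Its arguments: {"type":"object","properties":{"increments":{"type":"array"},"newtons":{"type":"number"}},"required":["increments"]}

```bash
ls; mkdir -p pics; python3 - <<'E'
from cell import r
import cv2,numpy as np
s=r.sense();print(s['time_s'],s['ee_pos'],np.round(s['tool_rot'],3),s['gripper_width'])
for n in ['top','side']:
    p,d=r.capture(n); cv2.imwrite(f'pics/{n}0.png',p[:,:,::-1]); np.save(f'{n}0.npy',d)
    c=r.calibration(n); print(n,c)
print(r.finger_overhang, r.sense()['time_s'])
E
```

```text
pics
0.0 [ 189.20220134 -595.37729698  244.73982491] [[ 0.953  0.303 -0.   ]
 [ 0.303 -0.953  0.001]
 [-0.    -0.001 -1.   ]] 85.46577394939764
top {'fx': 432.8930534729337, 'fy': 432.8930534729337, 'cx': 259.4304971120045, 'cy': 189.10708888890127, 'R': array([[-0.03026231, -0.99950413,  0.00869939],
       [-0.98326453,  0.02820406, -0.17998723],
       [ 0.17965262, -0.01400063, -0.98363048]]), 't': array([117.49047135, 565.882276  , 929.58722919])}
side {'fx': 353.3125455845155, 'fy': 353.3125455845155, 'cx': 254.00464727136497, 'cy': 192.69755881694638, 'R': array([[ 0.89664073, -0.44241146,  0.01753548],
       [-0.24958859, -0.53776343, -0.80530493],
       [ 0.36570607,  0.71769255, -0.59260145]]), 't': array([-462.61051836,  254.61185167,  580.64117935])}
14.0 0.1
```

View pics/top0.png

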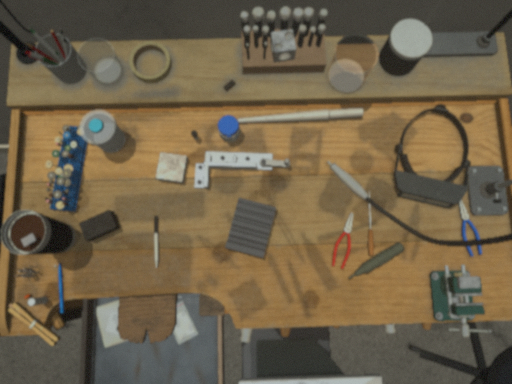

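View pics/side0.png

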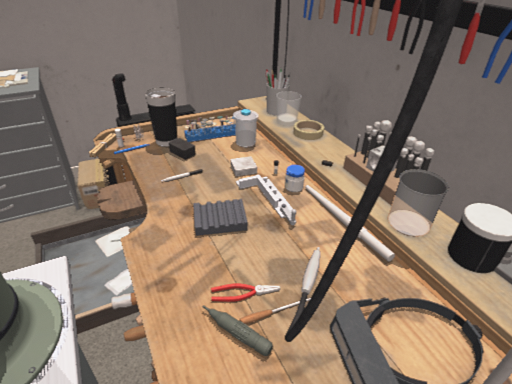

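```bash
cat > h.py <<'E'
from cell import r
import cv2,numpy as np
def pts(n,d,mask):
    c=r.calibration(n); v,u=np.nonzero(mask&(d>0)); z=d[v,u]
    P=np.stack([(u-c['cx'])/c['fx']*z,(v-c['cy'])/c['fy']*z,z],1)
    return (P-c['t'])@c['R']
def onplane(n,uv,z):
    c=r.calibration(n); uv=np.atleast_2d(uv).astype(float)
    D=np.c_[(uv[:,0]-c['cx'])/c['fx'],(uv[:,1]-c['cy'])/c['fy'],np.ones(len(uv))]@c['R']
    o=-c['R'].T@c['t']; return o+D*((z-o[2])/D[:,2])[:,None]
def rect(P): # min-area rectangle of xy pts
    (c,s,a)=cv2.minAreaRect(P[:,:2].astype(np.float32)); return np.round(c,1),np.round(s,1),round(a,2)
E
python3 - <<'E'
from h import *
for n in ['top','side']:
    p,d=r.capture(n)
    for t in ['swage_block','bench_fence','dog','dog_pin','flux_jar','vial_a','bench_block','pen_steel','pliers_flat','needle_file']:
        L=r.cut_out(n,t)
        if not L: print(n,t,'none');continue
        m=L[0]['mask']; np.save(f'm_{n}_{t}.npy',m); P=pts(n,d,m)
        q=np.percentile(P,[2,50,98],axis=0).round(0).tolist() if len(P) else None
        print(n,t,round(L[0]['confidence'],2),L[0]['extent'],m.sum(),q)
        if t in('swage_block',):
            v,u=np.nonzero(m);
            T=P[(P[:,2]>18)&(P[:,2]<34)]; print('  rect depth',rect(T),'plane',rect(onplane(n,np.c_[u,v],26)), np.median(T[:,2]))
        if t=='bench_fence':
            T=P[(P[:,2]>18)&(P[:,2]<34)]; print('  rect',rect(T),np.median(T[:,2]))
    np.save(f'{n}1.npy',d); 
    x0,y0,w,h=(170,130,170,150) if n=='top' else (170,130,170,150)
    cv2.imwrite(f'pics/{n}crop.png',cv2.resize(p[y0:y0+h,x0:x0+w,::-1],None,fx=4,fy=4,interpolation=cv2.INTER_CUBIC)[:600])
E
```

```text
top swage_block 0.87 [224.5, 199.2, 50.1, 61.0] 2000 [[427.0, 76.0, 17.0], [485.0, 124.0, 25.0], [544.0, 173.0, 29.0]]
  rect depth (array([485.6, 124.3]), array([ 88.9, 119.3]), 73.35) plane (array([485.6, 124.3]), array([ 88.9, 119.6]), 73.41) 24.771453084597987
top bench_fence 0.76 [193.2, 153.8, 95.0, 35.2] 1585 [[587.0, 40.0, 1.0], [637.0, 164.0, 7.0], [668.0, 250.0, 29.0]]
  rect (array([617.5, 129.7]), array([200. ,  76.6]), 86.89) 25.033719489522817
top dog 0.63 [260.7, 158.7, 28.5, 7.4] 198 [[629.0, 31.0, 10.0], [636.0, 64.0, 17.0], [647.0, 97.0, 48.0]]
top dog_pin 0.77 [256.3, 160.0, 34.4, 7.1] 193 [[628.0, 31.0, 10.0], [636.0, 61.0, 18.0], [645.0, 95.0, 48.0]]
top flux_jar 0.74 [217.9, 113.5, 22.2, 31.3] 485 [[695.0, 145.0, 7.0], [713.0, 169.0, 57.0], [742.0, 192.0, 61.0]]
top vial_a none
top bench_block 0.88 [153.1, 155.0, 35.5, 25.6] 825 [[599.0, 273.0, -1.0], [631.0, 307.0, 22.0], [665.0, 342.0, 26.0]]
top pen_steel 0.63 [155.0, 213.9, 3.5, 52.1] 243 [[414.0, 338.0, -2.0], [468.0, 342.0, 8.0], [518.0, 352.0, 13.0]]
top pliers_flat 0.74 [333.7, 211.7, 16.7, 56.6] 424 [[3
[... 868 characters left out ...]
de flux_jar 0.63 [283.6, 163.0, 24.1, 27.4] 454 [[696.0, 144.0, 4.0], [712.0, 155.0, 40.0], [740.0, 186.0, 59.0]]
side vial_a 0.59 [272.9, 165.6, 7.8, 7.7] 46 [[704.0, 243.0, 4.0], [708.0, 248.0, 23.0], [714.0, 255.0, 41.0]]
side bench_block 0.88 [229.0, 156.6, 29.2, 21.9] 402 [[599.0, 271.0, 3.0], [629.0, 292.0, 22.0], [662.0, 338.0, 25.0]]
side pen_steel 0.43 [164.1, 172.1, 39.2, 10.1] 145 [[414.0, 337.0, -0.0], [476.0, 341.0, 7.0], [517.0, 364.0, 11.0]]
side pliers_flat 0.79 [210.1, 281.6, 71.8, 18.1] 593 [[393.0, -115.0, 1.0], [445.0, -96.0, 9.0], [509.0, -65.0, 12.0]]
side needle_file 0.8 [243.5, 301.3, 56.7, 22.6] 292 [[417.0, -160.0, 4.0], [448.0, -156.0, 12.0], [522.0, -148.0, 17.0]]
```

View pics/topcrop.png

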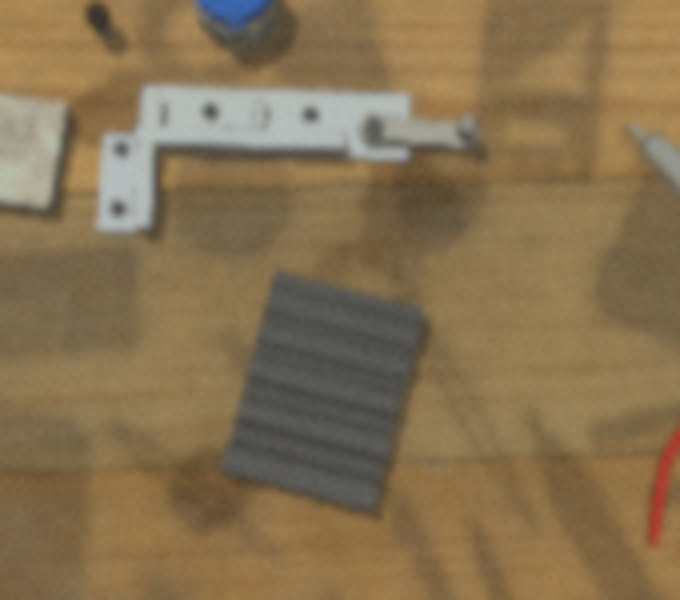

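```bash
python3 - <<'E'
from h import *
for n in ['top','side']:
    d=np.load(f'{n}1.npy'); P=pts(n,d,np.ones_like(d,bool))
    T=P[(P[:,2]>21)&(P[:,2]<30)&(P[:,0]>575)&(P[:,0]<690)&(P[:,1]>75)&(P[:,1]<262)]
    print(n,len(T)); 
    # fence bar
    F=T[(T[:,0]>625)&(T[:,1]<238)] 
    vx,vy,x0,y0=cv2.fitLine(F[:,:2].astype(np.float32),cv2.DIST_HUBER,0,.01,.01).ravel()
    a=np.arctan2(-vx,vy)*np.sign(1) if vy>0 else np.arctan2(vx,-vy)
    print(' fence yaw(deg) ',np.degrees(a),x0,y0,'std',(((F[:,:2]-[x0,y0])@[vy,-vx])).std())
    R=np.array([[np.cos(a),-np.sin(a)],[np.sin(a),np.cos(a)]])
    L=(T[:,:2]-[x0,y0])@R # fence axes coords rel
    for lo in range(-80,140,10):
        m=(L[:,1]>=lo)&(L[:,1]<lo+10)
        if m.sum()>2: print(lo,m.sum(),np.percentile(L[m,0],[0,10,50,90,100]).round(1))
    S=L[L[:,0]<-15]
    print(' stop y', np.percentile(S[:,1],[0,5,50,95,100]).round(1),'x',S[:,0].min(), 'median pos world', np.median(S[:,1]))
    print(np.round([x0,y0],1))
E
```

```text
top 355
 fence yaw(deg)  -2.5530675089164676 634.3838 167.80295 std 4.971527767630108
-80 8 [ 5.   6.6 10.6 12.9 13.3]
-70 4 [-4.3 -3.8 -1.5  1.6  2.5]
-60 19 [-5.4 -4.9 -0.9  4.8  5.4]
-50 23 [-5.2 -5.1 -1.   4.5  4.9]
-40 21 [-5.6 -4.4 -0.8  3.9  4.6]
-30 19 [-4.9 -4.6 -0.9  4.   4.3]
-20 21 [-5.2 -3.5  0.5  7.2 21.9]
-10 22 [-5.  -4.2 -0.9  3.6  7.1]
0 17 [-4.1 -3.4  0.6  3.9  4.3]
10 19 [-4.2 -3.8  0.8  5.3  5.9]
20 19 [-4.7 -4.1  0.3  5.   6.7]
30 23 [-4.1 -3.3  0.3  5.2  6.2]
40 21 [-4.  -2.4  2.1  8.4 18.5]
50 101 [-52.5 -47.4 -23.5   0.7  18.4]
60 15 [-52.5 -49.1 -11.7   1.4   4.9]
 stop y [50.9 51.8 56.4 60.3 61.5] x -52.52478519926624 median pos world 56.40711176970991
[634.4 167.8]
side 213
 fence yaw(deg)  -1.3907880916771491 633.7902 164.10141 std 4.8154182166682675
-80 9 [ 3.4  4.8  8.6 13.2 13.2]
-60 15 [-5.6 -5.3 -0.7  2.4  3.4]
-50 12 [-5.1 -5.  -2.4  1.9  2.9]
-40 13 [-5.1 -4.7 -2.1  4.2  6. ]
-30 11 [-4.5 -4.2 -1.3  3.4  3.9]
-20 11 [-3.3 -3.2 -0.   4.   4.6]
-10 12 [-4.4 -4.   0.   4.3 15.1]
0 12 [-3.6 -2.9  1.8  5.8  6. ]
10 8 [-2.1 -1.9  0.9  3.9  5.3]
20 10 [-2.9 -2.5  0.6  5.9  6.5]
30 11 [-3.  -1.2  2.   5.9  7.3]
40 8 [-1.7 -1.2  1.3  6.7  8.8]
50 54 [-51.4 -44.4 -20.7   3.6  18.5]
60 26 [-50.6 -47.3 -23.7   0.7   7.6]
 stop y [53.6 55.1 58.9 65.7 66.2] x -51.44097034837152 median pos world 58.94873013660117
[633.8 164.1]
```

```bash
python3 - <<'E'
from h import *
from scipy.optimize import minimize
for n in ['top','side']:
    d=np.load(f'{n}1.npy'); P=pts(n,d,np.ones_like(d,bool))
    T=P[(P[:,2]>21)&(P[:,2]<30)&(P[:,0]>575)&(P[:,0]<690)&(P[:,1]>75)&(P[:,1]<262)][:,:2]
    def loc(p):
        c,s=np.cos(p[2]),np.sin(p[2]); return (T-p[:2])@np.array([[c,-s],[s,c]])
    def cost(p):
        L=loc(p); a=np.maximum(np.abs(L[:,0]-5)-5,0)+np.maximum(np.abs(L[:,1]+50)-62,0)
        b=np.maximum(np.abs(L[:,1]-5)-5,0)+np.maximum(np.abs(L[:,0]+20)-30,0)
        # outside distance + central pull (L1 to bar axes)
        q=np.minimum(np.minimum(a,b),4)
        c=np.where(a<=b,np.minimum(np.abs(L[:,0]-5),8)**2,np.minimum(np.abs(L[:,1]-5),8)**2)
        return (q*3).sum()+.1*c.sum()
    best=min((minimize(cost,[629+dx,220+dy,a],method='Nelder-Mead',options=dict(xatol=.01,fatol=.01,maxiter=3000)) for dx in(0,4) for dy in(-3,0,4) for a in(-.04,-.07)),key=lambda o:o.fun)
    print(n,best.x[:2].round(1),np.degrees(best.x[2]).round(2),round(best.fun,1),len(T))
    p=best.x; R=lambda v:p[:2]+np.array([[np.cos(p[2]),-np.sin(p[2])],[np.sin(p[2]),np.cos(p[2])]])@v
    print(' home',R([-45,-60]).round(1),'pivot',R([16,-128.5]).round(1),'pin0',R([16,-182.5]).round(1))
    Q=P[(P[:,2]>35)&(P[:,2]<55)&(P[:,0]>600)&(P[:,0]<660)&(P[:,1]>0)&(P[:,1]<110)]; print(' pin obs',np.median(Q,0).round(1),len(Q))
    B=P[(P[:,2]>19)&(P[:,2]<32)&(P[:,0]>400)&(P[:,0]<570)&(P[:,1]>50)&(P[:,1]<200)]; print(' block',rect(B))
E
```

```text
top [633.3 218.2] -3.95 683.7 355
 home [584.3 161.4] pivot [640.4  88.9] pin0 [636.7  35. ]
 pin obs [633.5  35.5  44.7] 23
 block (array([486.2, 123.7]), array([ 90. , 120.5]), 73.49)
side [633.4 217.7] -4.01 473.3 213
 home [584.3 161. ] pivot [640.4  88.4] pin0 [636.6  34.6]
 pin obs [633.8  34.3  44.5] 26
 block (array([486.3, 123.2]), array([ 93.2, 120. ]), 73.28)
```

```bash
python3 - <<'E'
from h import *
d=np.load('side1.npy')
for u,v in [(440,20),(410,90),(372,170),(340,240),(310,305),(292,335)]:
    m=np.zeros_like(d,bool); m[v-1:v+2,u-1:u+2]=1
    print('side',u,v,np.median(pts('side',d,m),0).round(0))
d=np.load('top1.npy'); P=pts('top',d,np.ones_like(d,bool))
Q=P[(P[:,0]<640)&(P[:,0]>150)&(P[:,2]>60)]
g={}
for p in Q: g.setdefault((int(p[0]//60)*60,int(p[1]//60)*60),[]).append(p[2])
print({k:round(max(v)) for k,v in g.items() if len(v)>5})
s=r.sense(); print(s['time_s'])
E
```

```text
side 440 20 [ 453. -338.  520.]
side 410 90 [ 452. -333.  479.]
side 372 170 [861.  43.  90.]
side 340 240 [702. -56.   2.]
side 310 305 [ 424. -309.  245.]
side 292 335 [ 425. -285.  153.]
{(540, -480): 118, (540, 540): 63, (480, 540): 170, (480, 480): 167, (480, 600): 167, (420, -240): 84, (420, 480): 167, (420, 600): 169, (420, 540): 168, (420, -300): 235, (420, -360): 297, (360, -360): 101, (300, -360): 102, (300, -300): 91, (300, 540): 62, (240, -300): 89, (240, -360): 92, (240, -420): 79}
1.2
```

Call:
carry_out(
  increments=[
    [1,[0.586,-0.732,0],[0,0,0]],
    [1,[0.586,-0.732,0],[0,0,0]],
    [1,[0.586,-0.732,0],[0,0,0]],
    [1,[0.586,-0.732,0],[0,0,0]],
    [1,[0.586,-0.732,0],[0,0,0]],
    [1,[0.586,-0.732,0],[0,0,0]],
    [1,[0.586,-0.732,0],[0,0,0]],
    [1,[0.586,-0.732,0],[0,0,0]],
    [1,[0.586,-0.732,0],[0,0,0]],
    [1,[0.586,-0.732,0],[0,0,0]],
    [1,[0.586,-0.732,0],[0,0,0]],
    [1,[0.586,-0.732,0],[0,0,0]],
    [1,[0.634,-0.689,0],[0,0,0]],
    [1,[0.634,-0.689,0],[0,0,0]],
    [1,[0.634,-0.689,0],[0,0,0]],
    [1,[0.634,-0.689,0],[0,0,0]],
    [1,[0.634,-0.689,0],[0,0,0]],
    [1,[0.634,-0.689,0],[0,0,0]],
    [1,[0.634,-0.689,0],[0,0,0]],
    [1,[0.634,-0.689,0],[0,0,0]],
  ],
)

```text
time_s: 2.87
ee_pos: [405.9, -75.6, 245.5]
tool_rot: [[0.953, 0.303, 0.001], [0.303, -0.953, -0.0], [0.001, 0.0, -1.0]]
contact_force: [0.9, -1.0, 0.5]
gripper_width: 85.7
grip_force: 0.0
```

Call:
carry_out(
  increments=[
    [1,[0.619,-0.671,0],[0,0,0]],
    [1,[0.619,-0.671,0],[0,0,0]],
    [1,[0.619,-0.671,0],[0,0,0]],
    [1,[0.619,-0.671,0],[0,0,0]],
    [1,[0.619,-0.671,0],[0,0,0]],
    [1,[0,0,0.617],[0,0,-0.974]],
    [1,[0,0,0.617],[0,0,-0.974]],
    [1,[0,0,0.617],[0,0,-0.974]],
    [1,[0,0,0.617],[0,0,-0.974]],
    [1,[0,0,0.617],[0,0,-0.974]],
    [1,[0,0,0.617],[0,0,-0.974]],
    [1,[0,0,0.617],[0,0,-0.974]],
    [1,[0,0,0.617],[0,0,-0.974]],
    [1,[0,0,0.617],[0,0,-0.974]],
    [1,[0,0,0.617],[0,0,-0.974]],
    [1,[0,0,0],[0,0,0]],
  ],
)

```text
time_s: 4.2
ee_pos: [462.2, 47.0, 57.8]
tool_rot: [[0.28, 0.96, -0.004], [0.96, -0.28, 0.0], [-0.001, -0.003, -1.0]]
contact_force: [-1.0, -0.7, -1.0]
gripper_width: 85.4
grip_force: 0.0
```

```bash
python3 - <<'E'
from h import *
s=r.sense(); print(s['ee_pos'],np.round(s['tool_rot'],3).tolist(),r.finger_overhang,s['joint_positions'])
p,d=r.capture('top'); q,d2=r.capture('side')
cv2.imwrite('pics/a.png',np.hstack([cv2.resize(p[110:290,170:350,::-1],(400,400)),cv2.resize(q[100:280,130:310,::-1],(400,400))]))
P=pts('side',d2,np.ones_like(d2,bool))
R=s['tool_rot'];L=(P-s['ee_pos'])@R
m=(abs(L[:,0])<16)&(abs(L[:,1])<65)&(L[:,2]>-30)&(L[:,2]<40); print(m.sum(),np.percentile(L[m],[0,5,50,95,100],axis=0).round(1).tolist())
E
```

```text
[462.17774856  46.99524512  57.78032803] [[0.28, 0.96, -0.004], [0.96, -0.28, 0.0], [-0.001, -0.003, -1.0]] 14.0 [ 0.13338798  0.63020988 -0.47342273  2.12520858  0.57408809  0.51563544
 -1.05646024]
124 [[-11.9, -55.8, -29.8], [-10.7, -53.9, -29.2], [-6.9, 43.2, -18.1], [2.1, 54.7, -5.7], [2.9, 56.7, -3.1]]
```

View pics/a.png

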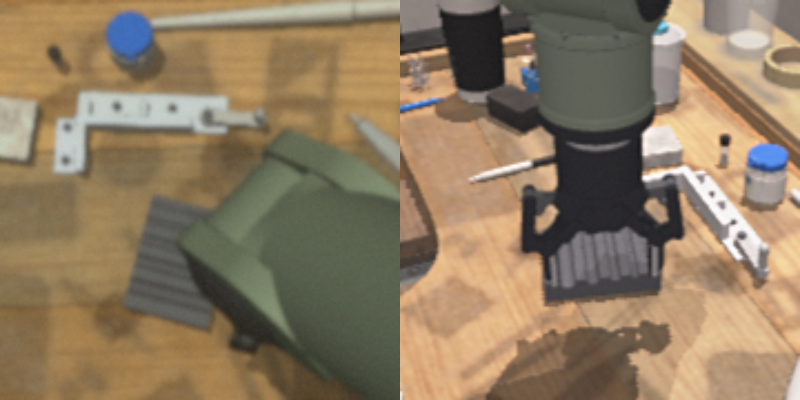

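Call:
carry_out(
  increments=[
    [1,[0,0.05,0.3],[0,0,0]],
    [1,[0,0,0.3],[0,0,0]],
    [1,[0,0,0.25],[0,0,0]],
    [1,[0,0,0.25],[0,0,0]],
    [1,[0,0,0.2],[0,0,0]],
    [1,[0,0,0.15],[0,0,0]],
    [1,[0,0,0.1],[0,0,0]],
    [1,[0,0,0.05],[0,0,0]],
    [1,[0.2,0,0],[0,0,0]],
    [1,[0.2,0,0],[0,0,0]],
    [1,[0.2,0,0],[0,0,0]],
    [1,[0.1,0,0],[0,0,0]],
  ],
)

```text
time_s: 5.3
ee_pos: [471.4, 68.2, 12.5]
tool_rot: [[0.284, 0.959, 0.001], [0.959, -0.284, 0.001], [0.001, 0.001, -1.0]]
contact_force: [-0.9, -0.0, 0.3]
gripper_width: 85.5
grip_force: 0.0
```

Call:
carry_out(
  increments=[
    [1,[0.05,0,0.1],[0,0,0]],
    [1,[0.05,0,0],[0,0,0]],
    [1,[0.05,0,0],[0,0,0]],
    [1,[0.05,0,0],[0,0,0]],
    [1,[0.05,0,0],[0,0,0]],
  ],
)

```text
time_s: 5.72
ee_pos: [472.1, 71.9, 8.9]
tool_rot: [[0.287, 0.958, -0.002], [0.958, -0.287, -0.003], [-0.004, -0.001, -1.0]]
contact_force: [-3.9, -11.4, 4.8]
gripper_width: 85.6
grip_force: 6.0
```

Call:
carry_out(
  increments=[
    [1,[0.083,-0.092,0],[0,0,0.5]],
    [1,[0.083,-0.092,0],[0,0,0.5]],
    [1,[0.083,-0.092,0],[0,0,0.5]],
    [1,[0.083,-0.092,0],[0,0,0.5]],
    [1,[0.083,-0.092,0],[0,0,0.5]],
    [1,[0.083,-0.092,0],[0,0,0.5]],
    [1,[0.083,-0.092,0],[0,0,0.5]],
    [1,[0.083,-0.092,0],[0,0,0.5]],
    [1,[0.083,-0.092,0],[0,0,0.5]],
    [1,[0.083,-0.092,0],[0,0,0.5]],
    [1,[0,0,0],[0,0,0]],
  ],
)

```text
time_s: 6.63
ee_pos: [460.1, 108.3, 8.9]
tool_rot: [[0.712, 0.702, -0.002], [0.702, -0.712, -0.002], [-0.003, -0.0, -1.0]]
contact_force: [-3.6, -3.6, -1.5]
gripper_width: 85.2
grip_force: 2.6
```

```bash
cat > look.py <<'E'
from h import *
import sys
# fit block rectangle (90x120) from depth points at the top surface in both views
F0=np.array([633.3,218.0]);FA=np.radians(-4.0)
def block(save=None,guess=None,cams=('top','side')):
    from scipy.optimize import minimize
    s=r.sense(); T=[]
    for n in cams:
        p,d=r.capture(n); L=r.cut_out(n,'swage_block')
        if save: cv2.imwrite(f'pics/{save}_{n}.png',cv2.resize(p[110:290,150:350,::-1],None,fx=3,fy=3))
        if not L: print(n,'none'); continue
        P=pts(n,d,L[0]['mask']); P=P[(P[:,2]>19)&(P[:,2]<30)][:,:2]; T.append(P); print(n,L[0]['confidence'],len(P),rect(P))
    T=np.vstack(T)
    if guess is None: # from tool: centre 56 mm ahead along tool x, long axis along tool y
        R=s['tool_rot']; guess=[*(s['ee_pos'][:2]+56*R[:2,0]),np.arctan2(R[1,0],R[0,0])]
    def cost(p):
        c,sn=np.cos(p[2]),np.sin(p[2]); L=np.abs((T-p[:2])@np.array([[c,-sn],[sn,c]]))
        o=np.maximum(L-[45,60],0).sum(1)
        return np.minimum(o,8).sum()*1.0
    # pull weakly to the guess where the view leaves it free
    g=np.array(guess,float)
    f=lambda p:cost(p)+.02*((p[:2]-g[:2])**2).sum()+50*(p[2]-g[2])**2
    b=min((minimize(f,g+[dx,dy,a],method='Nelder-Mead') for dx in(-4,4) for dy in(-4,4) for a in(-.08,.08)),key=lambda o:o.fun).x
    c,sn=np.cos(FA),np.sin(FA); q=(b[:2]-F0)@np.array([[c,-sn],[sn,c]])
    print('guess',np.round(g,3)); print('t',s['time_s'],'block world',b.round(3),'in fence xy',q.round(1),'askew deg',np.degrees(b[2]-FA).round(2))
    return b
if __name__=='__main__': block(*sys.argv[1:2])
E
python3 look.py b
```

```text
top 0.58 24 (array([524. , 181.4]), array([  7.7, 105.7]), 48.44)
side 0.41 36 (array([637.6,  63.6]), array([65.6, 11. ]), 82.2)
guess [500.01  147.621   0.778]
t 6.6333 block world [500.01  147.621   0.778] in fence xy [-128.1  -79.5] askew deg 48.58
```

Call:
carry_out(
  increments=[
    [1,[0.076,-0.092,0],[0,0,0.5]],
    [1,[0.076,-0.092,0],[0,0,0.5]],
    [1,[0.076,-0.092,0],[0,0,0.5]],
    [1,[0.076,-0.092,0],[0,0,0.5]],
    [1,[0.076,-0.092,0],[0,0,0.5]],
    [1,[0.076,-0.092,0],[0,0,0.5]],
    [1,[0.076,-0.092,0],[0,0,0.5]],
    [1,[0.076,-0.092,0],[0,0,0.5]],
    [1,[0.076,-0.092,0],[0,0,0.5]],
    [1,[0.076,-0.092,0],[0,0,0.5]],
    [1,[0.076,-0.092,0],[0,0,0.5]],
    [1,[0.076,-0.092,0],[0,0,0.5]],
    [1,[0,0,0],[0,0,0]],
  ],
)

```text
time_s: 7.92
ee_pos: [467.7, 150.5, 8.8]
tool_rot: [[0.984, 0.178, -0.003], [0.178, -0.984, -0.001], [-0.003, 0.001, -1.0]]
contact_force: [-6.7, -1.0, 1.1]
gripper_width: 85.5
grip_force: 3.0
```

```bash
python3 look.py c; python3 -c "
import cv2,numpy as np
cv2.imwrite('pics/c.png',np.hstack([cv2.resize(cv2.imread(f'pics/c_{n}.png'),(400,360)) for n in('top','side')]))"
```

```text
top none
side noneTraceback (most recent call last):
  File "look.py", line 27, in <module>
    if __name__=='__main__': block(*sys.argv[1:2])
                             ~~~~~^^^^^^^^^^^^^^^^
  File "look.py", line 13, in block
    T=np.vstack(T)
    return _nx.concatenate(arrs, 0, dtype=dtype, casting=casting)
           ~~~~~~~~~~~~~~~^^^^^^^^^^^^^^^^^^^^^^^^^^^^^^^^^^^^^^^
ValueError: need at least one array to concatenate
```

View pics/c.png

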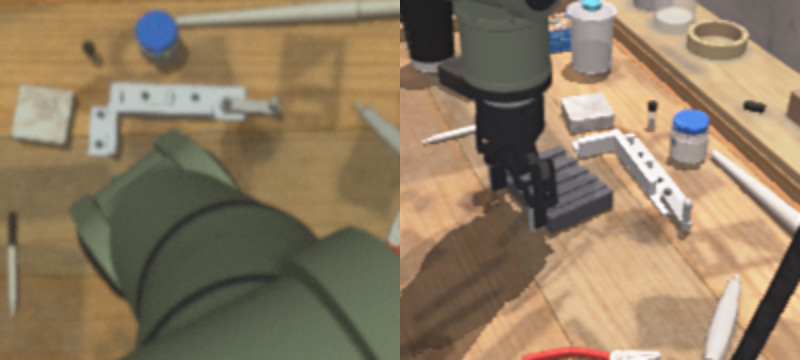

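Call:
carry_out(
  increments=[
    [1,[0.076,-0.092,0],[0,0,0.5]],
    [1,[0.076,-0.092,0],[0,0,0.5]],
    [1,[0.076,-0.092,0],[0,0,0.5]],
    [1,[0.076,-0.092,0],[0,0,0.5]],
    [1,[0.076,-0.092,0],[0,0,0.5]],
    [1,[0,0,0],[0,0,0]],
    [1,[-0.3,0,0],[0,0,0]],
    [1,[-0.5,0,-0.6],[0,0,0]],
    [1,[-0.5,0,-1],[0,0,0]],
    [1,[-0.5,0,-1],[0,0,0]],
    [1,[0,0.4,-1],[0,0,0]],
    [1,[0,1,-1],[0,0,0]],
    [1,[0,1,-1],[0,0,0]],
    [1,[0,1,-0.5],[0,0,0]],
    [1,[0,1,0],[0,0,0]],
    [1,[0,1,0],[0,0,0]],
    [1,[0,0,0],[0,0,0]],
  ],
)

```text
time_s: 9.53
ee_pos: [413.3, 3.5, 191.4]
tool_rot: [[0.997, -0.073, 0.001], [-0.073, -0.997, -0.002], [0.001, 0.001, -1.0]]
contact_force: [-0.3, -1.1, 0.2]
gripper_width: 85.1
grip_force: 0.0
```

```bash
cat > look2.py <<'E'
from h import *
from scipy.optimize import minimize
import sys
F0=np.array([633.3,218.0]);FA=np.radians(-4.0)
def rot(a): return np.array([[np.cos(a),-np.sin(a)],[np.sin(a),np.cos(a)]])
g=[float(v) for v in sys.argv[2:5]]   # guess in fence frame x y askew(deg)
W=rot(FA)@g[:2]+F0
for n in ('top','side'):
    p,d=r.capture(n)
    cv2.imwrite(f'pics/{sys.argv[1]}_{n}.png',cv2.resize(p[130:270,180:320,::-1],(400,400)))
    P=pts(n,d,np.ones_like(d,bool)); L=(P[:,:2]-F0)@rot(FA)
    m=(P[:,2]>20)&(P[:,2]<30)&(np.abs(L[:,0]-g[0])<65)&(np.abs(L[:,1]-g[1])<75)&(L[:,0]<-1.5)&~((L[:,0]>-53)&(L[:,1]>1.5))
    T=L[m]
    def f(q):
        K=np.abs((T-q[:2])@rot(q[2])); o=np.maximum(K-[45,60],0).sum(1); return np.minimum(o,8).sum()+.01*((q[:2]-g[:2])**2).sum()
    b=min((minimize(f,[g[0]+dx,g[1]+dy,np.radians(g[2])+a],method='Nelder-Mead') for dx in(-3,3) for dy in(-3,3) for a in(-.05,.05)),key=lambda o:o.fun)
    print(n,m.sum(),'fence xy',b.x[:2].round(1),'askew',np.degrees(b.x[2]).round(2),'cost',round(b.fun/max(1,m.sum()),2),rect(T) if m.sum()>4 else '')
    Q=P[(P[:,2]>36)&(P[:,2]<55)]; K=(Q[:,:2]-F0)@rot(FA)-[16,-128.5]; Q=K[np.abs(np.hypot(*K.T)-54)<9]; 
    if len(Q): c=np.median(Q,0); print('  pin rel pivot',c.round(1),len(Q),'angle',np.arctan2(-c[0],-c[1]).round(3))
s=r.sense(); print('t',s['time_s'],s['ee_pos'].round(1),'tcp fence',((s['ee_pos'][:2]-F0)@rot(FA)).round(1))
E
python3 look2.py d -95 -64 0
```

```text
top 1674 fence xy [-95.4 -61.8] askew -0.36 cost 0.03 (array([-87.7, -60.3]), array([105.9, 123.4]), 0.09)
  pin rel pivot [ -2.6 -53.7] 22 angle 0.048
side 996 fence xy [-94.9 -63.5] askew -0.24 cost 0.05 (array([-89.2, -60.8]), array([139.2,  95.3]), 80.32)
  pin rel pivot [ -3.4 -55.3] 25 angle 0.062
t 9.6333 [414.1   7.5 191.2] tcp fence [-204.  -225.3]
```

Call:
carry_out(
  increments=[
    [1,[0.19,-0.9,0.3],[0,0,0]],
    [1,[0.19,-0.9,0.3],[0,0,0]],
    [1,[0.19,-0.9,0.3],[0,0,0]],
    [1,[0.19,-0.9,0.3],[0,0,0]],
    [1,[0.19,-0.9,0.3],[0,0,0]],
    [1,[0.19,-0.9,0.3],[0,0,0]],
    [1,[0,0,0.9],[0,0,0]],
    [1,[0,0,0.9],[0,0,0]],
    [1,[0,0,0.9],[0,0,0]],
    [1,[0,0,0.9],[0,0,0]],
    [1,[0,0,0.4],[0,0,0]],
    [1,[0,0,0.2],[0,0,0]],
    [1,[0,0,0],[0,0,0]],
  ],
)

```text
time_s: 10.72
ee_pos: [458.5, 168.3, 10.0]
tool_rot: [[0.998, -0.067, -0.002], [-0.067, -0.998, -0.001], [-0.002, 0.001, -1.0]]
contact_force: [0.4, 0.0, -0.3]
gripper_width: 85.6
grip_force: 0.0
```

```bash
python3 look2.py e -95 -63 0; python3 -c "
from cell import r; print(r.sense()['tool_rot'].round(4).tolist())"
```

```text
top 258 fence xy [-75.7 -62.6] askew 5.99 cost 0.02 (array([-67.6, -59.8]), array([128.3,  46.6]), 83.46)
  pin rel pivot [ -3.3 -53.6] 22 angle 0.061
side 1058 fence xy [-94.4 -63.2] askew -0.89 cost 0.07 (array([-93.2, -63.8]), array([127.6, 124.4]), 2.8)
  pin rel pivot [ -2.7 -54.9] 25 angle 0.049
t 10.8167 [459.6 168.2  11.6] tcp fence [-169.8  -61.8]
[[0.9977, -0.0675, 0.0003], [-0.0675, -0.9977, 0.0004], [0.0003, -0.0004, -1.0]]
```

Call:
carry_out(
  increments=[
    [1,[0.15,0,0],[0,0,0]],
    [1,[0.15,0,0.05],[0,0,0]],
    [1,[0.15,0,0],[0,0,0]],
    [1,[0.1,0,0],[0,0,0]],
    [1,[0.1,0,0],[0,0,0]],
    [1,[0.1,0,0],[0,0,0]],
    [1,[0.1,0,0],[0,0,0]],
    [1,[0.1,0,0],[0,0,0]],
    [1,[0.1,0,0],[0,0,0]],
    [1,[0.1,0,0],[0,0,0]],
    [1,[0.1,0,0],[0,0,0]],
    [1,[0.1,0,0],[0,0,0]],
    [1,[0.1,0,0],[0,0,0]],
    [1,[0.1,0,0],[0,0,0]],
    [1,[0.1,0,0],[0,0,0]],
    [1,[0.1,0,0],[0,0,0]],
    [1,[0.1,0,0],[0,0,0]],
    [1,[0,0,0],[0,0,0]],
  ],
)

```text
time_s: 12.32
ee_pos: [513.7, 163.6, 9.5]
tool_rot: [[0.998, -0.068, -0.003], [-0.068, -0.998, -0.001], [-0.003, 0.001, -1.0]]
contact_force: [-9.5, 1.3, 5.0]
gripper_width: 85.6
grip_force: 4.5
```

```bash
python3 look2.py f -57 -63 0
```

```text
top 4 fence xy [-57. -63.] askew 2.26 cost 0.0 
  pin rel pivot [ -2.9 -53.7] 22 angle 0.055
side 815 fence xy [-59.4 -62.3] askew -0.2 cost 0.32 (array([-64.2, -60.5]), array([125.5, 113.3]), 89.08)
  pin rel pivot [ -2.7 -54.9] 24 angle 0.048
t 12.4167 [513.7 163.6   9.5] tcp fence [-115.5  -62.6]
```

Call:
carry_out(
  increments=[
    [1,[0.08,0,0],[0,0,0]],
    [1,[0.08,0,0],[0,0,0]],
    [1,[0.08,0,0],[0,0,0]],
    [1,[0.06,0,0],[0,0,0]],
    [1,[0.06,0,0],[0,0,0]],
    [1,[0.04,0,0],[0,0,0]],
    [1,[0.04,0,0],[0,0,0]],
    [1,[0.04,0,0],[0,0,0]],
    [1,[0.03,0,0],[0,0,0]],
    [1,[0,0,0],[0,0,0]],
  ],
)

```text
time_s: 13.25
ee_pos: [528.4, 162.7, 9.4]
tool_rot: [[0.998, -0.068, -0.004], [-0.068, -0.998, -0.001], [-0.004, 0.001, -1.0]]
contact_force: [-13.6, 0.7, 7.8]
gripper_width: 85.1
grip_force: 6.4
```

Call:
carry_out(
  increments=[
    [1,[0.03,0,0],[0,0,0]],
    [1,[0.03,0,0],[0,0,0]],
    [1,[0.03,0,0],[0,0,0]],
    [1,[0,0,0],[0,0,0]],
  ],
)

```text
time_s: 13.58
ee_pos: [528.6, 162.6, 9.2]
tool_rot: [[0.998, -0.067, -0.008], [-0.067, -0.998, -0.002], [-0.008, 0.002, -1.0]]
contact_force: [-28.1, 1.8, 18.8]
gripper_width: 85.5
grip_force: 14.1
```

Call:
carry_out(
  increments=[
    [1,[-0.4,0,0],[0,0,0]],
    [1,[-0.5,0,0],[0,0,0]],
    [1,[0,0,-1],[0,0,0]],
    [-1,[0,0,-1],[0,0,0]],
    [-1,[0,0,-1],[0,0,0]],
    [-1,[0,0,-0.5],[0,0,0]],
    [-1,[0.573,0.69,0],[0,0,0]],
    [-1,[0.573,0.69,0],[0,0,0]],
    [-1,[0.573,0.69,0],[0,0,0]],
    [-1,[0.573,0.69,0],[0,0,0]],
    [-1,[0.573,0.69,0],[0,0,0]],
    [-1,[0,0,0],[0,0,0]],
    [-1,[0,0,0],[0,0,0]],
  ],
  newtons=20,
)

```text
time_s: 14.67
ee_pos: [585.2, 53.7, 114.5]
tool_rot: [[0.997, -0.071, 0.0], [-0.071, -0.997, -0.0], [0.0, 0.0, -1.0]]
contact_force: [-0.7, 0.8, -0.4]
gripper_width: 0.1
grip_force: 0.0
```

```bash
python3 look2.py g -45 -62 0; python3 - <<'E'
from h import *
s=r.sense(); print(r.finger_overhang,s['gripper_width'],s['ee_pos'])
p,d=r.capture('side'); P=pts('side',d,np.ones_like(d,bool)); L=(P-s['ee_pos'])@s['tool_rot']
for z in range(-60,24,6):
    m=(abs(L[:,0])<60)&(abs(L[:,1])<60)&(L[:,2]>z)&(L[:,2]<z+6)
    if m.sum(): print(z,m.sum(),L[m].min(0).round(1),L[m].max(0).round(1))
E
```

```text
top 1603 fence xy [-46.  -60.4] askew 1.95 cost 0.01 (array([-46.1, -60.2]), array([ 88.9, 123.3]), 0.07)
side 1018 fence xy [-45.5 -62.2] askew 0.44 cost 0.04 (array([-46. , -61.4]), array([ 88.6, 125.4]), 0.16)
  pin rel pivot [ -2.  -55.4] 25 angle 0.037
t 14.7667 [584.3  55.9 114.6] tcp fence [ -37.5 -165.1]
14.0 -0.1297785647170936 [584.33072479  55.91404694 114.59425467]
-60 72 [-17.  -48.1 -59.9] [ 10.2  49.4 -54.2]
-54 44 [-16.6 -44.7 -53.9] [ 10.4  45.7 -48.1]
-48 32 [-12.7 -39.8 -48. ] [ 10.3  40.8 -42.5]
-42 58 [-13.3 -36.8 -41.9] [ 10.   35.4 -36.1]
-36 39 [-13.8 -28.7 -36. ] [  9.6  30.9 -30.1]
-30 4 [-13.   -9.7 -29.3] [-11.4   9.2 -27.6]
-24 19 [-10.9 -13.5 -23.9] [  5.4  12.6 -18.1]
-18 28 [-11.8  -3.1 -17.9] [ 11.3  14.1 -12.3]
-12 27 [-11.7  -2.4 -11.9] [ 6.2 15.1 -6.8]
-6 26 [-11.   -7.7  -5.7] [ 7.  13.9 -0. ]
0 23 [-10.8  -7.    0. ] [ 6.8 12.8  5.7]
6 14 [-10.6  -6.7   6.1] [10.7 10.3 11.9]
12 4 [-5.3  3.8 12.2] [ 6.1  5.3 14. ]
```

Call:
carry_out(
  increments=[
    [-1,[0,0,0.9],[0,0,0]],
    [-1,[0,0,0.9],[0,0,0]],
    [-1,[0,0,0.9],[0,0,0]],
    [-1,[0,0,0.3],[0,0,0]],
    [-1,[0,0,0.08],[0,0,0]],
    [-1,[0,-0.2,0],[0,0,0]],
    [-1,[0,-0.2,0],[0,0,0]],
    [-1,[0,-0.2,0],[0,0,0]],
    [-1,[0,-0.1,0],[0,0,0]],
    [-1,[0,-0.1,0],[0,0,0]],
    [-1,[0,-0.06,0],[0,0,0]],
    [-1,[0,-0.06,0],[0,0,0]],
    [-1,[0,0,0],[0,0,0]],
  ],
)

```text
time_s: 15.9
ee_pos: [586.6, 83.2, 22.4]
tool_rot: [[0.998, -0.068, 0.0], [-0.068, -0.998, 0.0], [0.0, -0.0, -1.0]]
contact_force: [-0.0, 1.6, -0.5]
gripper_width: 0.1
grip_force: 0.0
```

Call:
carry_out(
  increments=[
    [-1,[0,-0.05,0],[0,0,0]],
    [-1,[0,-0.05,0],[0,0,0]],
    [-1,[0,-0.04,0],[0,0,0]],
    [-1,[0,-0.04,0],[0,0,0]],
    [-1,[0,-0.04,0],[0,0,0]],
    [-1,[0,0,0],[0,0,0]],
  ],
)

```text
time_s: 16.4
ee_pos: [587.0, 87.4, 22.2]
tool_rot: [[0.998, -0.07, -0.001], [-0.07, -0.998, -0.002], [-0.0, 0.002, -1.0]]
contact_force: [-0.7, -9.6, 3.2]
gripper_width: 0.3
grip_force: 4.8
```

Call:
carry_out(
  increments=[
    [-1,[0,-0.04,0],[0,0,0]],
    [-1,[0,-0.04,0],[0,0,0]],
    [-1,[0,-0.04,0],[0,0,0]],
    [-1,[0,0,0],[0,0,0]],
  ],
)

```text
time_s: 16.73
ee_pos: [587.0, 87.9, 22.2]
tool_rot: [[0.997, -0.072, -0.002], [-0.072, -0.997, -0.006], [-0.001, 0.006, -1.0]]
contact_force: [-0.8, -24.1, 6.6]
gripper_width: -0.2
grip_force: 12.3
```

Call:
carry_out(
  increments=[
    [-1,[0,-0.03,0],[0,0,0]],
    [-1,[0,0,0],[0,0,0]],
    [-1,[0,0.2,0],[0,0,0]],
    [-1,[0,0.4,0],[0,0,0]],
    [-1,[0,0.4,0],[0,0,0]],
    [-1,[0,0,0],[0,0,0]],
  ],
)

```text
time_s: 17.23
ee_pos: [585.1, 60.6, 22.2]
tool_rot: [[0.997, -0.071, -0.0], [-0.071, -0.997, -0.001], [-0.0, 0.001, -1.0]]
contact_force: [0.3, -1.1, 1.0]
gripper_width: 0.2
grip_force: 0.0
```

```bash
python3 look2.py h -45 -60 0;  python3 -c "
import cv2,numpy as np
cv2.imwrite('pics/h.png',np.hstack([cv2.imread(f'pics/h_{n}.png') for n in('top','side')]))"
```

```text
top 1478 fence xy [-45.6 -58.8] askew 1.1 cost 0.0 (array([-46.5, -59.1]), array([121.5,  89.4]), 89.68)
side 764 fence xy [-46.8 -59.7] askew 2.23 cost 0.01 (array([-50.5, -60. ]), array([ 79.1, 122.7]), 0.1)
  pin rel pivot [ -2.8 -55.2] 29 angle 0.051
t 17.3333 [585.3  63.4  22.3] tcp fence [ -37.1 -157.6]
```

View pics/h.png

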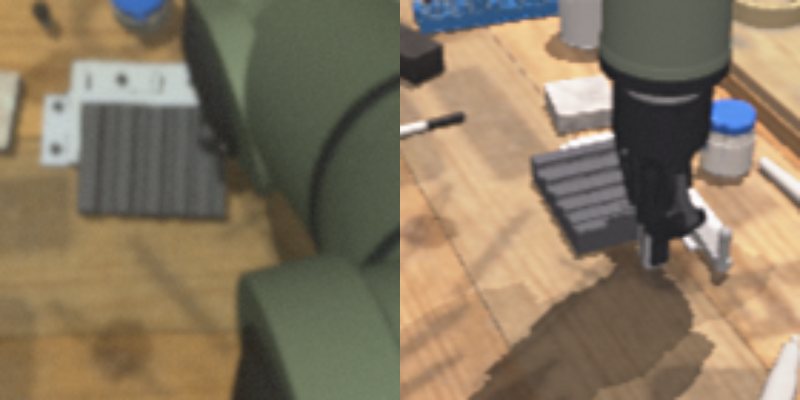

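Call:
carry_out(
  increments=[
    [-1,[0,0,-1],[0,0,0]],
    [-1,[0,0,-1],[0,0,0]],
    [-1,[0,0,-0.5],[0,0,0]],
    [-1,[-0.72,-0.8,0],[0,0,0]],
    [-1,[-0.72,-0.8,0],[0,0,0]],
    [-1,[-0.72,-0.8,0],[0,0,0]],
    [-1,[-0.72,-0.8,0],[0,0,0]],
    [-1,[0,0,1],[0,0,0]],
    [-1,[0,0,1],[0,0,0]],
    [-1,[0,0,0.5],[0,0,0]],
    [-1,[0,0,0],[0,0,0]],
    [-1,[0.2,0,0],[0,0,0]],
    [-1,[0.2,0,0],[0,0,0]],
    [-1,[0.1,0,0],[0,0,0]],
    [-1,[0,0,0],[0,0,0]],
  ],
)

```text
time_s: 18.58
ee_pos: [522.3, 164.7, 23.4]
tool_rot: [[0.998, -0.069, 0.002], [-0.069, -0.998, 0.001], [0.002, -0.001, -1.0]]
contact_force: [0.8, -0.6, 0.2]
gripper_width: -0.0
grip_force: 0.0
```

Call:
carry_out(
  increments=[
    [-1,[0.1,0,0],[0,0,0]],
    [-1,[0.06,0,0],[0,0,0]],
    [-1,[0.04,0,0],[0,0,0]],
    [-1,[0.04,0,0],[0,0,0]],
    [-1,[0.04,0,0],[0,0,0]],
    [-1,[0.04,0,0],[0,0,0]],
    [-1,[0,0,0],[0,0,0]],
  ],
)

```text
time_s: 19.17
ee_pos: [528.6, 164.1, 22.0]
tool_rot: [[0.998, -0.068, -0.003], [-0.068, -0.998, -0.001], [-0.003, 0.001, -1.0]]
contact_force: [-8.9, 1.5, 7.0]
gripper_width: 0.1
grip_force: 5.1
```

Call:
carry_out(
  increments=[
    [-1,[0.04,0,0],[0,0,0]],
    [-1,[0.04,0,0],[0,0,0]],
    [-1,[0.03,0,0],[0,0,0]],
    [-1,[0,0,0],[0,0,0]],
  ],
)

```text
time_s: 19.5
ee_pos: [529.1, 163.9, 21.6]
tool_rot: [[0.998, -0.067, -0.008], [-0.067, -0.998, -0.002], [-0.008, 0.002, -1.0]]
contact_force: [-26.8, 1.8, 18.1]
gripper_width: 0.1
grip_force: 13.4
```

Call:
carry_out(
  increments=[
    [-1,[-0.4,0,0],[0,0,0]],
    [-1,[-0.5,0,0],[0,0,0]],
    [-1,[0,0,-1],[0,0,0]],
    [-1,[0,0,-1],[0,0,0]],
    [-1,[0,0,-1],[0,0,0]],
    [-1,[0,0,-0.2],[0,0,0]],
    [-1,[0.96,0.64,0],[0,0,0]],
    [-1,[0.96,0.64,0],[0,0,0]],
    [-1,[0.96,0.64,0],[0,0,0]],
    [-1,[0.96,0.64,0],[0,0,0]],
    [-1,[0.96,0.64,0],[0,0,0]],
    [-1,[0.96,0.64,0],[0,0,0]],
    [-1,[0,0,0],[0,0,0]],
    [-1,[0,0,0],[0,0,0]],
  ],
)

```text
time_s: 20.67
ee_pos: [671.6, 37.1, 117.3]
tool_rot: [[0.997, -0.071, -0.001], [-0.071, -0.997, -0.0], [-0.001, 0.001, -1.0]]
contact_force: [-0.5, 0.9, -0.6]
gripper_width: -0.1
grip_force: 0.0
```

```bash
python3 look2.py i -45 -60 0
```

```text
top 1636 fence xy [-45.  -59.2] askew 0.42 cost 0.0 (array([-45.8, -59. ]), array([ 88.7, 121. ]), 0.12)
  pin rel pivot [ -2.6 -53.6] 22 angle 0.048
side 1006 fence xy [-45.  -60.5] askew 0.12 cost 0.01 (array([-45.6, -60.3]), array([ 88.3, 123.1]), 0.12)
  pin rel pivot [ -2.2 -55.6] 22 angle 0.039
t 20.7667 [670.5  39.5 117.7] tcp fence [  49.5 -175.5]
```

Call:
carry_out(
  increments=[
    [-1,[0,0,1],[0,0,0]],
    [-1,[0,0,1],[0,0,0]],
    [-1,[0,0,0.55],[0,0,0]],
    [-1,[0,0,0.1],[0,0,0]],
    [-1,[0,0,0],[0,0,0]],
    [-1,[-0.16,0,0],[0,0,0]],
    [-1,[-0.16,0,0],[0,0,0]],
    [-1,[-0.16,0,0],[0,0,0]],
    [-1,[-0.16,0,0],[0,0,0]],
    [-1,[-0.16,0,0],[0,0,0]],
    [-1,[-0.16,0,0],[0,0,0]],
    [-1,[0,0,0],[0,0,0]],
  ],
)

```text
time_s: 21.77
ee_pos: [641.6, 41.0, 39.0]
tool_rot: [[0.998, -0.068, -0.0], [-0.068, -0.998, 0.0], [-0.0, -0.0, -1.0]]
contact_force: [0.1, 0.2, -0.9]
gripper_width: -0.1
grip_force: 0.0
```

Call:
carry_out(
  increments=[
    [-1,[-0.15,0,0],[0,0,0]],
    [-1,[-0.15,0,0],[0,0,0]],
    [-1,[-0.15,0,0],[0,0,0]],
    [-1,[-0.15,0,0],[0,0,0]],
    [-1,[-0.15,0,0],[0,0,0]],
    [-1,[-0.15,0,0],[0,0,0]],
    [-1,[0,0,0],[0,0,0]],
    [-1,[0.4,0,0],[0,0,0]],
    [-1,[0,0,-1],[0,0,0]],
    [-1,[0,0,-1],[0,0,0]],
    [-1,[0,0,0],[0,0,0]],
  ],
)

```text
time_s: 22.68
ee_pos: [629.3, 41.7, 103.4]
tool_rot: [[0.998, -0.069, 0.005], [-0.069, -0.998, 0.0], [0.005, -0.001, -1.0]]
contact_force: [0.6, -0.7, 0.2]
gripper_width: -0.0
grip_force: 0.0
```

```bash
python3 look2.py j -45 -60 0
```

```text
top 1614 fence xy [-45.2 -59.3] askew 0.36 cost 0.0 (array([-45.9, -59.1]), array([ 88.6, 120.9]), 0.12)
  pin rel pivot [-38.7 -36.4] 22 angle 0.816
side 1005 fence xy [-45.  -60.6] askew 0.32 cost 0.01 (array([-45.7, -59.8]), array([ 87.9, 123.2]), 0.45)
  pin rel pivot [-38.9 -40. ] 25 angle 0.771
t 22.7833 [627.6  41.6  99.6] tcp fence [   6.6 -176.4]
```

Call:
carry_out(
  increments=[
    [-1,[-0.63,0.33,0],[0,0,0]],
    [-1,[-0.63,0.33,0],[0,0,0]],
    [-1,[0,0,0],[0,0,0]],
    [-1,[0,0,1],[0,0,0]],
    [-1,[0,0,0.9],[0,0,0]],
    [-1,[0,0,0.13],[0,0,0]],
    [-1,[0,0,0],[0,0,0]],
    [-1,[0,-0.147,0],[0,0,0]],
    [-1,[0,-0.147,0],[0,0,0]],
    [-1,[0,-0.147,0],[0,0,0]],
    [-1,[0,-0.147,0],[0,0,0]],
    [-1,[0,-0.147,0],[0,0,0]],
    [-1,[0,-0.147,0],[0,0,0]],
    [-1,[0,-0.147,0],[0,0,0]],
    [-1,[0,-0.147,0],[0,0,0]],
    [-1,[0,-0.147,0],[0,0,0]],
    [-1,[0,-0.147,0],[0,0,0]],
    [-1,[0,0,0],[0,0,0]],
  ],
)

```text
time_s: 24.28
ee_pos: [580.0, 66.5, 35.7]
tool_rot: [[0.997, -0.067, -0.023], [-0.068, -0.998, -0.006], [-0.023, 0.008, -1.0]]
contact_force: [-62.3, -13.3, 25.4]
gripper_width: 0.1
grip_force: 27.1
```

```bash
python3 look2.py k -45 -60 0
```

```text
top 1423 fence xy [-45.8 -58.8] askew 1.06 cost 0.0 (array([-45.7, -59. ]), array([ 88.9, 120.8]), 0.28)
side 730 fence xy [-46.8 -59.2] askew 2.84 cost 0.01 (array([-51.6, -59.8]), array([122.5,  76.4]), 89.99)
  pin rel pivot [-47.6 -32.9] 2 angle 0.966
t 24.3833 [579.9  66.2  35.7] tcp fence [ -42.6 -155.1]
```

Call:
carry_out(
  increments=[
    [-1,[-0.2,0,0],[0,0,0]],
    [-1,[-0.3,0,0],[0,0,0]],
    [-1,[0,0.2,0],[0,0,0]],
    [-1,[0,0.4,0],[0,0,0]],
    [-1,[0,0.4,0],[0,0,0]],
    [-1,[0,0.4,0],[0,0,0]],
    [-1,[0,0,0],[0,0,0]],
    [-1,[0,0,-1],[0,0,0]],
    [-1,[0,0,-1],[0,0,0]],
    [-1,[0,0,0],[0,0,0]],
    [-1,[0,0,0],[0,0,0]],
  ],
)

```text
time_s: 25.3
ee_pos: [574.6, 27.5, 99.4]
tool_rot: [[0.998, -0.069, 0.003], [-0.069, -0.998, 0.0], [0.003, -0.001, -1.0]]
contact_force: [0.0, 1.1, 0.2]
gripper_width: 0.2
grip_force: 0.0
```

```bash
python3 look2.py l -45 -60 0; python3 -c "
import cv2,numpy as np
cv2.imwrite('pics/l.png',np.hstack([cv2.imread(f'pics/l_{n}.png') for n in('top','side')]))"
```

```text
top 1637 fence xy [-45.1 -59.3] askew 0.35 cost 0.05 (array([-45.9, -65.9]), array([134.4,  88.5]), 89.97)
  pin rel pivot [-54.2  -5. ] 21 angle 1.479
side 922 fence xy [-45.6 -59.7] askew 1.05 cost 0.04 (array([-45.7, -65.3]), array([ 88.1, 133.3]), 0.08)
  pin rel pivot [-54.2  -7.3] 24 angle 1.438
t 25.4 [573.4  27.5  97.5] tcp fence [ -46.5 -194.2]
```

View pics/l.png

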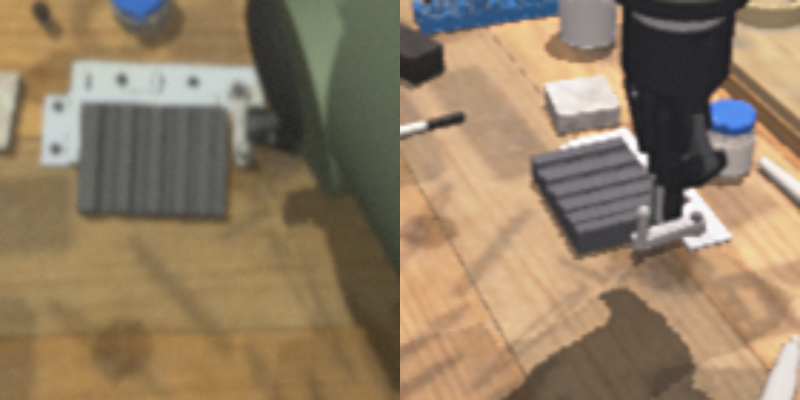

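Call:
carry_out(
  increments=[
    [-1,[0.28,0,0],[0,0,0]],
    [-1,[0,0,1],[0,0,0]],
    [-1,[0,0,0.85],[0,0,0]],
    [-1,[0,0,0.1],[0,0,0]],
    [-1,[0,-0.3,0],[0,0,0]],
    [-1,[0,-0.3,0],[0,0,0]],
    [-1,[0,-0.3,0],[0,0,0]],
    [-1,[0,-0.15,0],[0,0,0]],
    [-1,[0,-0.1,0],[0,0,0]],
    [-1,[0,0,0],[0,0,0]],
  ],
)

```text
time_s: 26.23
ee_pos: [584.6, 62.8, 40.0]
tool_rot: [[0.998, -0.067, 0.001], [-0.067, -0.998, 0.0], [0.001, -0.001, -1.0]]
contact_force: [-0.9, -0.6, -0.1]
gripper_width: -0.2
grip_force: 0.0
```

```bash
python3 look2.py m -45 -60 0
```

```text
top 1461 fence xy [-45.5 -58.9] askew 1.02 cost 0.0 (array([-45.6, -59. ]), array([ 89.3, 120.4]), 0.6)
side 802 fence xy [-45.6 -59.5] askew 1.55 cost 0.04 (array([-48.3, -65.1]), array([133.1,  83. ]), 89.96)
  pin rel pivot [-56.7  -4.9] 5 angle 1.485
t 26.3333 [584.4  61.5  39.7] tcp fence [ -37.9 -159.5]
```

Call:
carry_out(
  increments=[
    [-1,[0,-0.06,0],[0,0,0]],
    [-1,[0,-0.06,0],[0,0,0]],
    [-1,[0,-0.06,0],[0,0,0]],
    [-1,[0,-0.06,0],[0,0,0]],
    [-1,[0,-0.04,0],[0,0,0]],
    [-1,[0,0,0],[0,0,0]],
  ],
)

```text
time_s: 26.83
ee_pos: [584.7, 70.2, 39.3]
tool_rot: [[0.998, -0.068, -0.0], [-0.068, -0.998, -0.0], [-0.0, 0.0, -1.0]]
contact_force: [0.5, -0.2, 0.6]
gripper_width: -0.2
grip_force: 0.2
```

```bash
python3 look2.py n -45 -60 0|grep -v fence\ xy
```

```text
pin rel pivot [-48.8 -34.2] 17 angle 0.96
t 26.9333 [584.8  70.1  39.3] tcp fence [ -38.1 -150.9]
```

Call:
carry_out(
  increments=[
    [-1,[0,-0.04,0],[0,0,0]],
    [-1,[0,-0.04,0],[0,0,0]],
    [-1,[0,0,0],[0,0,0]],
  ],
)

```text
time_s: 27.18
ee_pos: [584.8, 72.6, 39.3]
tool_rot: [[0.998, -0.068, -0.0], [-0.068, -0.998, -0.0], [-0.0, 0.0, -1.0]]
contact_force: [-0.7, -1.0, -0.2]
gripper_width: -0.0
grip_force: 0.5
```

Back off and measure the dog's angle.

Call:
carry_out(
  increments=[
    [-1,[0,0.3,0],[0,0,0]],
    [-1,[0,0.6,0],[0,0,0]],
    [-1,[0,0.6,0],[0,0,0]],
    [-1,[0,0,0],[0,0,0]],
  ],
)

```text
time_s: 27.52
ee_pos: [581.7, 22.8, 39.3]
tool_rot: [[0.997, -0.072, -0.0], [-0.072, -0.997, -0.002], [-0.0, 0.002, -1.0]]
contact_force: [-0.1, -0.5, -0.2]
gripper_width: -0.3
grip_force: 0.0
```

```bash
python3 look2.py o -45 -60 0; python3 - <<'E'
from h import *
F0=np.array([633.3,218.0]);a=np.radians(-4.0);R=np.array([[np.cos(a),-np.sin(a)],[np.sin(a),np.cos(a)]])
for n in('top','side'):
    p,d=r.capture(n); P=pts(n,d,np.ones_like(d,bool)); L=(P[:,:2]-F0)@R
    m=(P[:,2]>36)&(P[:,2]<52)&(abs(L[:,0]+38)<14)&(abs(L[:,1]+130)<14); print(n,'pin',m.sum(),np.median(L[m],0).round(1))
    m=(P[:,2]>12)&(P[:,2]<22)&(L[:,0]>-32)&(L[:,0]<3)&(abs(L[:,1]+130)<12)
    for x in range(-32,3,7):
        k=m&(L[:,0]>=x)&(L[:,0]<x+7); print('  ',x,k.sum(),np.percentile(L[k,1],[5,50,95]).round(1) if k.sum() else '')
E
```

```text
top 1628 fence xy [-45.2 -59.3] askew 0.41 cost 0.03 (array([-46.1, -65.9]), array([ 88.9, 134.5]), 0.01)
  pin rel pivot [-53.9  -0.6] 24 angle 1.56
side 874 fence xy [-45.  -60.2] askew 0.37 cost 0.1 (array([-45.6, -66.9]), array([ 88.2, 136.2]), 0.26)
  pin rel pivot [-54.8  -3.3] 19 angle 1.51
t 27.6167 [582.   26.4  39.4] tcp fence [ -37.8 -194.8]
top pin 24 [ -38.  -129.1]
   -32 4 [-132.9 -127.7 -124.6]
   -25 15 [-133.5 -128.8 -124. ]
   -18 12 [-133.2 -128.5 -123.8]
   -11 13 [-133.  -128.3 -123.5]
   -4 20 [-135.1 -128.  -122.9]
side pin 21 [ -37.4 -133.3]
   -32 12 [-136.8 -134.  -126. ]
   -25 8 [-135.  -126.6 -118.8]
   -18 0 
   -11 0 
   -4 0
```

Call:
carry_out(
  increments=[
    [-1,[0,-0.5,0],[0,0,0]],
    [-1,[0,-0.4,0],[0,0,0]],
    [-1,[0,-0.3,0],[0,0,0]],
    [-1,[0,-0.1,0],[0,0,0]],
    [-1,[0,-0.1,0],[0,0,0]],
    [-1,[0,-0.06,0],[0,0,0]],
    [-1,[0,-0.04,0],[0,0,0]],
    [-1,[0,-0.03,0],[0,0,0]],
    [-1,[0,0,0],[0,0,0]],
    [-1,[0,0,0],[0,0,0]],
  ],
)

```text
time_s: 28.55
ee_pos: [585.0, 73.0, 39.3]
tool_rot: [[0.998, -0.069, -0.0], [-0.069, -0.998, -0.0], [-0.0, 0.0, -1.0]]
contact_force: [-0.2, -0.4, 0.6]
gripper_width: -0.3
grip_force: 0.2
```

Call:
carry_out(
  increments=[
    [-1,[0,-0.025,0],[0,0,0]],
    [-1,[0,0,0],[0,0,0]],
    [-1,[0,0.3,0],[0,0,0]],
    [-1,[0,0.6,0],[0,0,0]],
    [-1,[0,0.6,0],[0,0,0]],
    [-1,[0,0.2,-1],[0,0,0]],
    [-1,[0,0,-1],[0,0,0]],
    [-1,[0,0,-1],[0,0,0]],
    [-1,[-1,0.4,0],[0,0,0]],
    [-1,[-1,0.4,0],[0,0,0]],
    [-1,[-1,0.4,0],[0,0,0]],
    [-1,[0,0,0],[0,0,0]],
  ],
)

```text
time_s: 29.55
ee_pos: [484.0, -9.4, 129.3]
tool_rot: [[0.998, -0.07, -0.004], [-0.07, -0.998, -0.001], [-0.003, 0.002, -1.0]]
contact_force: [2.3, -1.0, 0.3]
gripper_width: 0.3
grip_force: 0.0
```

```bash
python3 look2.py p -45 -60 0; python3 - <<'E'
from h import *
for n in('top','side'):
    p,d=r.capture(n)
    for t in ['flux_jar','bench_block','pen_steel','pliers_flat','needle_file','vial_a']:
        L=r.cut_out(n,t)
        if L: print(n,t,L[0]['extent'])
E
python3 -c "
import cv2,numpy as np
cv2.imwrite('pics/p.png',np.hstack([cv2.imread(f'pics/p_{n}.png') for n in('top','side')]))"
```

```text
top 1608 fence xy [-45.1 -59.4] askew 0.34 cost 0.04 (array([-45.7, -66.3]), array([ 88.7, 135.5]), 0.35)
  pin rel pivot [-54.   -0.4] 22 angle 1.564
side 328 fence xy [-45.9 -69.3] askew -2.31 cost 0.23 (array([-45.7, -67.1]), array([ 88. , 134.1]), 0.17)
  pin rel pivot [-53.6  -2.8] 23 angle 1.519
t 29.65 [489.   -7.5 129.8] tcp fence [-128.2 -235. ]
top flux_jar [218.7, 115.9, 21.8, 26.3]
top bench_block [155.9, 153.2, 33.7, 27.0]
top pen_steel [154.0, 225.7, 6.4, 34.1]
top pliers_flat [194.7, 133.3, 2.6, 6.2]
top vial_a [256.6, 159.5, 10.9, 28.6]
side flux_jar [284.0, 164.2, 24.5, 26.4]
side pen_steel [163.4, 169.1, 36.4, 14.9]
side pliers_flat [209.3, 280.6, 72.0, 21.1]
side needle_file [239.7, 302.3, 61.0, 18.9]
side vial_a [239.4, 304.4, 60.8, 19.5]
```

View pics/p.png

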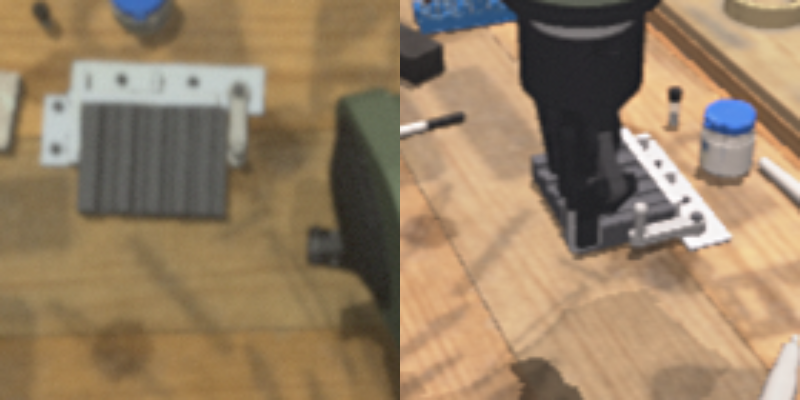

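The block sits flush on the fence and the stop (corners about (80,105) and (228,215) in the left view). The dog lies parallel along its free end at (238,130), at about 1.56 rad. The robot is clear and the other tools have not moved.

```bash
python3 -c "
from cell import r; print(r.sign_off())"
```

```text
the job is handed in; nothing more can be done
None
```

I squared the swage block, pushed it home against the fence and the stop, swung the dog along its free end (about 1.56 rad), and handed the job in at about 30 s; the wrist force briefly showed 68 N when the finger jammed on the pin, under the 120 N limit, and the block stayed home.

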